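# Set a brake pad gap with the knurled adjuster wheel

## Robot

A 6-joint arm with a two-finger parallel gripper is mounted at the origin on the work surface; the furniture and walls round the work are solid. World frame = base frame: x ahead of the robot, y to its left, z up, the work surface at z = 0. Lengths are in m, angles in rad, forces in N, time in s.
With the tool pointing down it reaches from about 0.275 to 0.725 m from the base axis. Payload 15.9 kg.
Tool frame: the origin (TCP) lies midway between the tips of the shut fingers; the grasp point (between the pads) lies 19 mm behind it; z points along the fingers, y is the line along which they close (so a half turn about z gives the same grasp; the last joint's range is limited). The gripper opens to 85 mm and grips with 20 to 120 N. Pads are 22 mm wide; open, the fingers measure 114 mm over their backs; the gripper's body (76 mm by 85 mm) begins 54 mm behind the grasp point. The pads swing forward as they close: fully open they stand 13 mm farther back than shut.
Start: joints at [-1.179, 0.213, -0.034, 1.323, 0, 1.571], TCP at [0.191, -0.462, 0.231] pointing down, gripper open.
Joint ranges: [-2.98, 2.98], [-0.74, 1.72], [-1.14, 1.35], [-2.1, 2.04], [-1.57, 1.44], [-3.14, 3.14]. Speed limits (rad/s): [1.89, 1.89, 2.39, 2.57, 3.14, 3.14].

## Interface

Orientations are given as [roll, pitch, yaw] about the fixed x, y, z axes, in that order (R = Rz(yaw) Ry(pitch) Rx(roll)).
In Python, from bench import bot gives the robot as it stands.
- The arm moves only by the tool arm_command, never from a script. Its argument "series" is a list of rows, each an object of numbers: "ax", "ay", "az": the turn, a rotation vector about the tool's x, y, z in rad; "dx", "dy", "dz": the shift along the tool's x, y, z in m; "hand": the closure, from -1 (fully open) to 1 (shut). A call has 1 to 12 rows; each row is the pose to reach, as a shift and turn from the pose commanded when the call began, along the tool's axes at that moment; what a row does not reach only later rows make up. A row lasts 1/10 s, in which the tool goes at most 50 mm and 8.59 degrees, less where a joint would pass 70% of its speed; a pose out of reach is approached as far as the arm can. A call with a gripper value outside its range is refused whole. The fingers move at their own pace and stop on an object; the grip force is fixed at half the most. Time passes only in rows, so rows that repeat a pose let the fingers close. It gives the time, the measured TCP pose, the force, the opening and the grip force at its end, in the units of the state.
- bot.state(): the state, without advancing time (a new reading comes with each control period).
- bot.read_camera(name): name is "side" or "top"; returns a dict with "frame" (400x640x3 uint8, blue, green, red), "fx", "fy", "cx", "cy" (pixels), "R" (3x3) and "t" (3): a world point X has camera coordinates R X + t. Camera axes: x right, y down, z forward; pixel columns grow to the right and rows downward; lengths in m; the calibration is good to about 2 mm. A picture is of the moment at which its call begins. There is no depth.
- bot.hand_in(): hands the job in; it is judged then, once.
The state is a dict: "t": time; "q": joint angles; "dq": joint speeds; "joint_efforts": joint torques, N m; "eef_pos": TCP position; "ee_rot": TCP orientation; "ft_force": force on the tool from outside, world axes, zero at the start; "wrist_torque": the same for the moment, N m; "finger_gap": finger opening in m; "finger_force": force on a finger pad.
Only numpy, scipy, OpenCV 4.12 (cv2) and the standard library are available. Lean on these libraries where they do the work, as an engineer would, in place of code of your own. Each camera call takes 0.05 s, during which the arm holds its last target. There are 200 camera calls.

## Task

Set the brake pad on the setting stand: roll the knurled adjuster wheel under a fingertip, stroke by stroke, until the pad has closed up on the disc far enough for its index finger to line up with the gauge mark, then take the hand away. Move the pad only by the wheel: do not push the pad carrier or the gauge collar, and leave the parts lying around where they are.

Things in the scene. Friction and masses are not known exactly. Their poses are not given: they have to be found in the camera images.
- setting_stand: Brake pad setting stand, fixed to the bench: dark base plate 124 (x) x 280 (y) x 12 mm; origin: centre of its underside. Its y axis runs along the stand from the disc (fixed upright steel plate, 70 mm high, face at y = -110 mm) to the wheel (axle at y = +80 mm); its x axis points away from the gauge rail. Turned by up to 0.35 rad.
- knurled_wheel: Knurled steel wheel, radius 36 mm over its 36 fine ribs (1.5 mm high), 28 mm wide, upright on a level axle along the stand's x, 50 mm above the bench; origin at its centre. Turning stiff (2 N at the rim), it stays where left. Dragging its top toward the disc (stand's -y) moves the pad toward the disc, the other way opens it: 1 mm of pad per 3 mm of rim (12 mm per radian).
- wheel_top (a point): Highest point of the wheel's rim, midway across its width, 86 mm above the bench and 25 mm above the two cheeks that carry the wheel; fixed to the stand, axes as the stand's. The wheel does not give under a press from above; 5 to 20 N of press rolls it under a fingertip without slip.
- pad_carrier: Brake pad on its sliding carrier between wheel and disc: upright plate 62 mm wide (stand's x), 20 mm thick, top 60 mm above the bench, on two guide bars. It slides along the stand's y only, about 68 mm, and starts in the open part of this. Origin 12 mm behind the lining's front face. Not to be pushed.
- pad_index (a point): Outer end of the pad carrier's index finger: a 4 mm thick steel finger that sticks out sideways toward the gauge rail (stand's -x), 43 mm above the bench; axes as the stand's.
- gauge_mark (a point): Gauge mark: inner top edge of the 4 mm thick upright blade on the gauge collar, a small block on the steel rail along the stand's -x edge; 43 mm above the bench, axes as the stand's. The pad is set when index finger and blade lie end to end in one line: same y in the stand's frame (2 mm apart in x). At the start the mark is 12 to 54 mm nearer the disc.
- hub_sleeve: Loose steel sleeve, 50 mm across, 60 mm tall, standing behind the stand; origin under its centre. Leave alone.
- nut_m20: Loose steel nut, 30 x 34 x 16 mm, beside the stand; origin under its centre. Leave alone.
- coil_spring: Loose coil spring, 33 mm across, 66 mm tall, standing behind the stand; origin under its centre. Leave alone.
- tray_bearing_2: Loose ball bearing, 52 mm across, 15 mm high, lying in front of the stand; origin under its centre. Leave alone.
- piston_a: Loose engine piston, 68 mm across, 76 mm tall, standing to the right of the stand; origin under its centre. Leave alone.

How it is judged:
By the outcome, as a careful person would: the job done as asked, in the order asked, and still so for the second after the job is handed in, with the robot touching nothing.
It also fails if it takes over 72 s, if anything falls off the work surface, if the arm or the gripper's body presses on something with over 40 N, if the wrist force passes 120 N, or if a joint passes its speed limit or range.

## Working session

There is one attempt and no reset: what is moved stays moved. The work goes in short steps, Python scripts to look and compute and a tool call to move; the robot and the scene stay as the last step left them, time stands still between calls to the robot, and variables do not carry over. Pictures are saved under pics/ and viewed, at most 10 in all, crops included, and the job is handed in when it is done.

Besides the shell and the picture viewer there is one more tool, called after ">>>" by a JSON object that holds its "api" and its "payload". arm_command: Moves the arm, as the interface text tells. Its arguments: {"type":"object","properties":{"series":{"type":"array"}},"required":["series"]}

```bash
mkdir -p pics; python3 - <<'E'
from bench import bot
import cv2
for n in("top","side"):
    c=bot.read_camera(n); cv2.imwrite(f"pics/{n}0.png",c["frame"]); print(n,c["fx"],c["cx"],c["cy"],c["R"],c["t"])
s=bot.state();print(s["t"],s["eef_pos"],s["ee_rot"],s["ft_force"],s["finger_gap"])
E
```

```text
top 484.3158849083385 323.83349642283383 194.5613249294772 [[-0.01428593 -0.99989168  0.00354239]
 [-0.98886448  0.01360336 -0.14819576]
 [ 0.14813151 -0.00562005 -0.9889517 ]] [0.09306102 0.49164824 1.07066071]
side 502.4177253506172 321.020902636185 200.99800845924355 [[-0.90287963 -0.42921041 -0.02422401]
 [-0.21887499  0.50745835 -0.83341452]
 [ 0.37000287 -0.74717096 -0.55211723]] [0.49974952 0.11601617 0.98394378]
0.1 [ 0.19081312 -0.46185661  0.23086813] [-3.14061987e+00 -3.87734812e-06  3.91753072e-01] [-0.72685065  0.20809468 -0.41910982] 0.0850687274976871
```

View pics/top0.png

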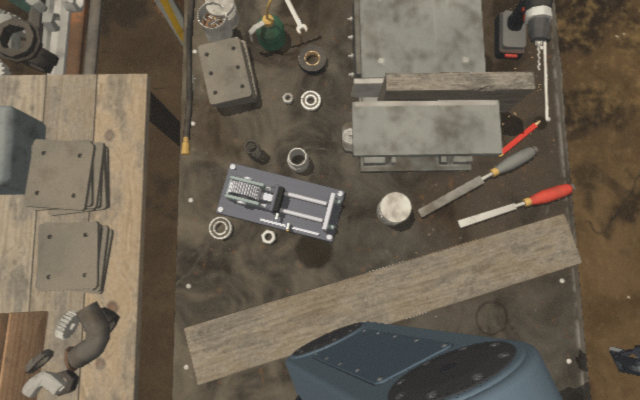

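View pics/side0.png

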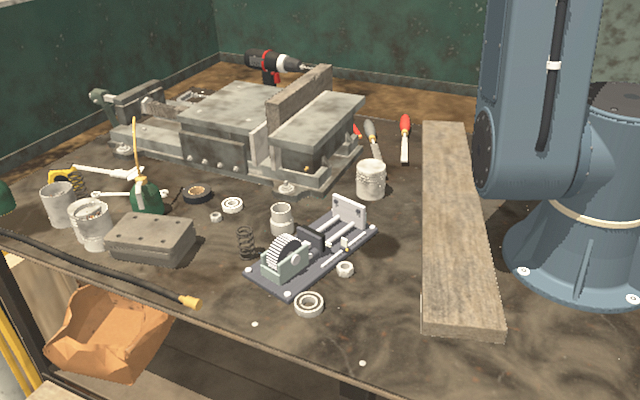

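The stand shows at about (283,202) in the top view and (312,250) in the side view. The wheel is at the left in the top view (245,188) and the disc at the right. I'll enlarge both views.

```bash
python3 - <<'E'
import cv2
a=cv2.imread("pics/top0.png")[155:250,210:355]; cv2.imwrite("pics/topc.png",cv2.resize(a,None,fx=5.5,fy=5.5,interpolation=cv2.INTER_CUBIC))
a=cv2.imread("pics/side0.png")[185:305,235:385]; cv2.imwrite("pics/sidec.png",cv2.resize(a,None,fx=5,fy=5,interpolation=cv2.INTER_CUBIC))
E
```

```text
(no output)
```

View pics/topc.png

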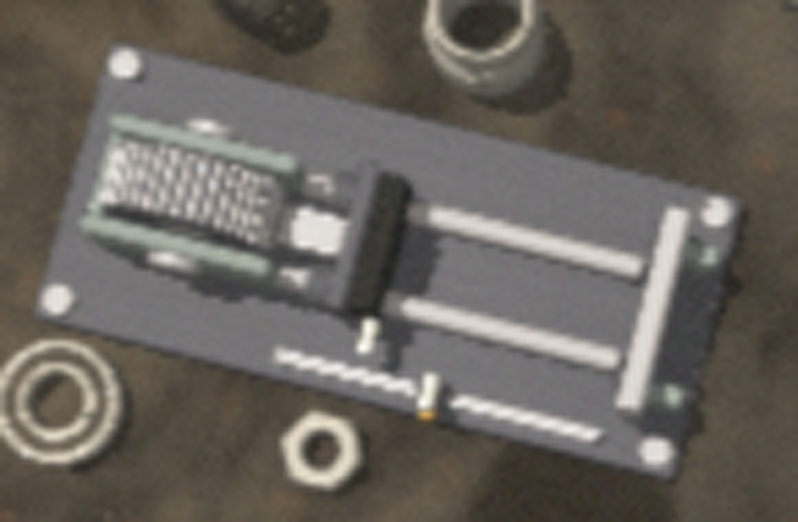

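View pics/sidec.png

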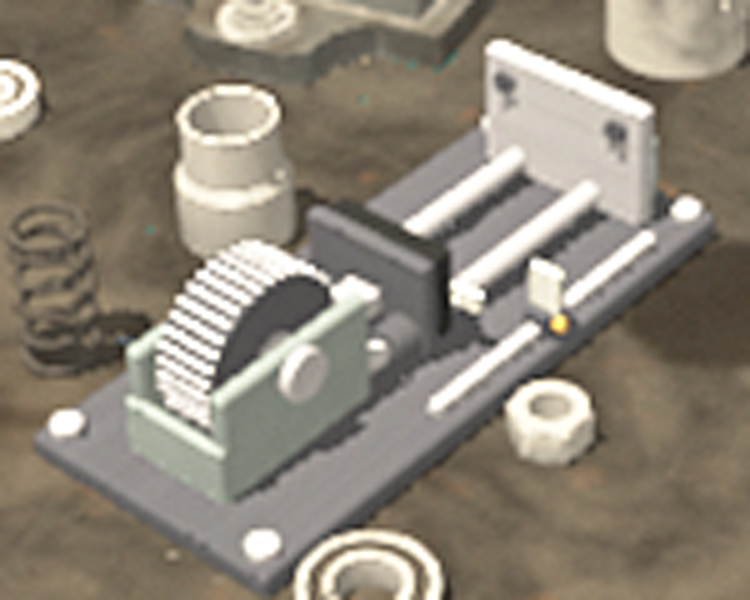

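Both crops give clear base corners. In the top crop the finger end is at about (367,348) and the blade's inner end at about (432,376). The side crop shows the finger at (470,297) and the blade at (545,280).

```bash
cat > h.py <<'E'
import numpy as np
from scipy.optimize import least_squares
from bench import bot
def cam(n):
    c=bot.read_camera(n); return c
def proj(c,P):
    p=np.atleast_2d(P)@np.array(c["R"]).T+np.array(c["t"]); return np.c_[c["fx"]*p[:,0]/p[:,2]+c["cx"],c["fy"]*p[:,1]/p[:,2]+c["cy"]]
def S(p,P):
    P=np.atleast_2d(P).astype(float); c,s=np.cos(p[2]),np.sin(p[2]); return np.c_[p[0]+c*P[:,0]-s*P[:,1],p[1]+s*P[:,0]+c*P[:,1],P[:,2]]
def T(uv): return (np.array(uv)+.5)/5.5-.5+[210,155]
def D(uv): return (np.array(uv)+.5)/5-.5+[235,185]
E
python3 - <<'E'
from h import *
t,s=cam("top"),cam("side")
k=lambda *a:np.array(a)/1000
tp=[T(x) for x in((110,45),(745,205),(672,480),(38,318))]; tP=k((62,140,12),(62,-140,12),(-62,-140,12),(-62,140,12))
sp=[D(x) for x in((36,437),(718,226),(270,580))]; sP=k((62,140,12),(-62,-140,12),(-62,140,12))
f=lambda p:np.r_[(proj(t,S(p,tP))-tp).ravel(),(proj(s,S(p,sP))-sp).ravel()]
r=least_squares(f,[.45,.05,-.25]); p=r.x; print(p,np.round(r.fun,1))
print("wheel top",S(p,k((0,80,86))), proj(t,S(p,k((0,80,86)))),proj(s,S(p,k((0,80,86)))))
for nm,c,uv in(("idx",t,T((367,346))),("mark",t,T((431,376))),("idx",s,D((475,293))),("mark",s,D((545,262)))):
    q=least_squares(lambda a:(proj(c,S(p,[[a[0],a[1],.043]]))-uv).ravel(),[-.04,0]).x; print(nm,q)
st=bot.state();print(st["q"])
E
```

```text
[ 0.48022254  0.1875597  -0.26288135] [ 0.2 -0.4  0.  -0.6  0.4  0.9 -1.3  0.6 -0.5 -0.2  0.9 -2.1 -0.4  0.5]
wheel top [[0.50101166 0.26481132 0.086     ]] [[242.11443039 188.64572378]] [[283.85702181 238.55207261]]
idx [-0.03948953 -0.00384911]
mark [-0.04494483 -0.03244507]
idx [-0.03919378 -0.00351797]
mark [-0.0482205  -0.03600588]
[-1.17901726e+00  2.13200686e-01 -3.47905364e-02  1.32354068e+00
 -2.11446952e-05  1.57082519e+00]
```

>>> {"api": "arm_command", "payload": {"series": [{"dx": 0.0, "dy": -0.05, "dz": 0.03, "hand": 1}, {"dx": 0.564, "dy": -0.553, "dz": 0.05, "az": -0.916, "hand": 1}, {"dx": 0.564, "dy": -0.553, "dz": 0.05, "az": -0.916, "hand": 1}, {"dx": 0.564, "dy": -0.553, "dz": 0.05, "az": -0.916, "hand": 1}, {"dx": 0.564, "dy": -0.553, "dz": 0.05, "az": -0.916, "hand": 1}, {"dx": 0.564, "dy": -0.553, "dz": 0.05, "az": -0.916, "hand": 1}, {"dx": 0.564, "dy": -0.553, "dz": 0.05, "az": -0.916, "hand": 1}, {"dx": 0.564, "dy": -0.553, "dz": 0.05, "az": -0.916, "hand": 1}, {"dx": 0.564, "dy": -0.553, "dz": 0.05, "az": -0.916, "hand": 1}, {"dx": 0.564, "dy": -0.553, "dz": 0.05, "az": -0.916, "hand": 1}, {"dx": 0.564, "dy": -0.553, "dz": 0.05, "az": -0.916, "hand": 1}, {"dx": 0.564, "dy": -0.553, "dz": 0.05, "az": -0.916, "hand": 1}]}}

```text
validation failed for argument at $.se...
```

>>> {"api": "arm_command", "payload": {"series": [{"ax": 0.0, "ay": 0.0, "az": 0.0, "dx": 0.0, "dy": -0.05, "dz": 0.03, "hand": 1.0}]}}

```text
t: 0.3
eef_pos: [0.1764, -0.427, 0.2074]
ee_rot: [3.135, 0.0, 0.392]
ft_force: [0.7, 0.6, -0.2]
finger_gap: 0.073
finger_force: 0.0
```

>>> {"api": "arm_command", "payload": {"series": [{"ax": 0, "ay": 0, "az": -0.916, "dx": 0.564, "dy": -0.503, "dz": 0.02, "hand": 1}, {"ax": 0, "ay": 0, "az": -0.916, "dx": 0.564, "dy": -0.503, "dz": 0.02, "hand": 1}, {"ax": 0, "ay": 0, "az": -0.916, "dx": 0.564, "dy": -0.503, "dz": 0.02, "hand": 1}, {"ax": 0, "ay": 0, "az": -0.916, "dx": 0.564, "dy": -0.503, "dz": 0.02, "hand": 1}, {"ax": 0, "ay": 0, "az": -0.916, "dx": 0.564, "dy": -0.503, "dz": 0.02, "hand": 1}, {"ax": 0, "ay": 0, "az": -0.916, "dx": 0.564, "dy": -0.503, "dz": 0.02, "hand": 1}, {"ax": 0, "ay": 0, "az": -0.916, "dx": 0.564, "dy": -0.503, "dz": 0.02, "hand": 1}, {"ax": 0, "ay": 0, "az": -0.916, "dx": 0.564, "dy": -0.503, "dz": 0.02, "hand": 1}, {"ax": 0, "ay": 0, "az": -0.916, "dx": 0.564, "dy": -0.503, "dz": 0.02, "hand": 1}, {"ax": 0, "ay": 0, "az": -0.916, "dx": 0.564, "dy": -0.503, "dz": 0.02, "hand": 1}, {"ax": 0, "ay": 0, "az": -0.916, "dx": 0.564, "dy": -0.503, "dz": 0.02, "hand": 1}, {"ax": 0, "ay": 0, "az": -0.916, "dx": 0.564, "dy": -0.503, "dz": 0.02, "hand": 1}]}}

```text
t: 1.5
eef_pos: [0.43, 0.106, 0.1901]
ee_rot: [3.141, -0.0, 1.308]
ft_force: [0.9, -1.0, 1.1]
finger_gap: -0.0003
finger_force: 0.0
```

>>> {"api": "arm_command", "payload": {"series": [{"ax": 0, "ay": 0, "az": 0, "dx": 0.15, "dy": 0.022, "dz": 0.03, "hand": 1}, {"ax": 0, "ay": 0, "az": 0, "dx": 0.15, "dy": 0.022, "dz": 0.03, "hand": 1}, {"ax": 0, "ay": 0, "az": 0, "dx": 0.15, "dy": 0.022, "dz": 0.03, "hand": 1}, {"ax": 0, "ay": 0, "az": 0, "dx": 0.15, "dy": 0.022, "dz": 0.03, "hand": 1}, {"ax": 0, "ay": 0, "az": 0, "dx": 0.15, "dy": 0.022, "dz": 0.03, "hand": 1}, {"ax": 0, "ay": 0, "az": 0, "dx": 0.15, "dy": 0.022, "dz": 0.03, "hand": 1}, {"ax": 0, "ay": 0, "az": 0, "dx": 0.15, "dy": 0.022, "dz": 0.03, "hand": 1}, {"ax": 0, "ay": 0, "az": 0, "dx": 0.15, "dy": 0.022, "dz": 0.03, "hand": 1}]}}

```text
t: 2.3
eef_pos: [0.4899, 0.2419, 0.1608]
ee_rot: [3.141, -0.001, 1.307]
ft_force: [0.3, -0.8, 0.3]
finger_gap: -0.0002
finger_force: 0.0
```

```bash
cat >> h.py <<'E'
P=np.array([0.4802,0.1876,-0.2629])
def tip():
    st=bot.state(); e=st["eef_pos"]; d=np.array(e)-S(P,[[0,.08,.086]])[0]; c,s=np.cos(P[2]),np.sin(P[2])
    print("t",st["t"],"tip rel wheel_top in stand axes (mm)",np.round(1000*np.array([c*d[0]+s*d[1],-s*d[0]+c*d[1],d[2]]),1),"rot",np.round(st["ee_rot"],3),"F",np.round(st["ft_force"],1))
E
python3 -c "
from h import *
tip()
import cv2
a=cam('side')['frame'][120:305,215:385]; cv2.imwrite('pics/s1.png',cv2.resize(a,None,fx=3.2,fy=3.2,interpolation=cv2.INTER_CUBIC))"
```

```text
t 2.3 tip rel wheel_top in stand axes (mm) [ -4.7 -25.   74.8] rot [ 3.141e+00 -1.000e-03  1.307e+00] F [ 0.3 -0.8  0.3]
```

View pics/s1.png

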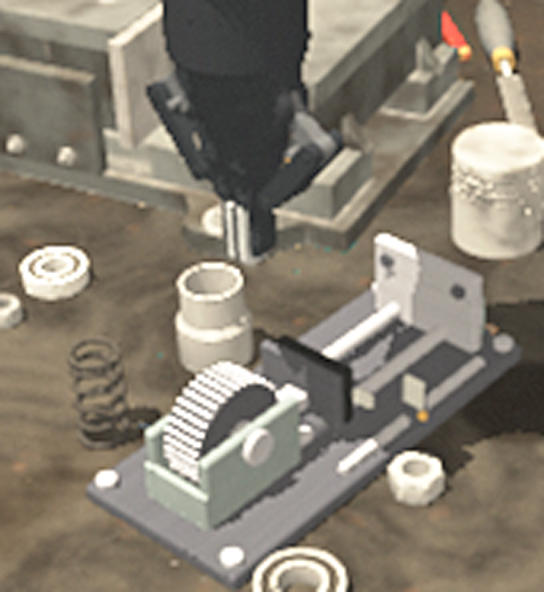

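Side view: the closed fingertip hangs above and to the disc side of the wheel, with a clear approach. Next is the start of the stroke, tilted 0.4 rad back and 15 mm off the rim.

>>> {"api": "arm_command", "payload": {"series": [{"ax": 0, "ay": -0.13, "az": 0, "dx": 0.0449, "dy": 0.0047, "dz": 0.02, "hand": 1}, {"ax": 0, "ay": -0.27, "az": 0, "dx": 0.0449, "dy": 0.0047, "dz": 0.045, "hand": 1}, {"ax": 0, "ay": -0.4, "az": 0, "dx": 0.0449, "dy": 0.0047, "dz": 0.0638, "hand": 1}, {"ax": 0, "ay": -0.4, "az": 0, "dx": 0.0449, "dy": 0.0047, "dz": 0.0638, "hand": 1}, {"ax": 0, "ay": -0.4, "az": 0, "dx": 0.0449, "dy": 0.0047, "dz": 0.0638, "hand": 1}, {"ax": 0, "ay": -0.4, "az": 0, "dx": 0.0449, "dy": 0.0047, "dz": 0.0638, "hand": 1}]}}

```text
t: 2.95
eef_pos: [0.507, 0.2848, 0.0988]
ee_rot: [3.139, 0.395, 1.306]
ft_force: [0.3, 0.5, 0.2]
finger_gap: 0.0003
finger_force: 0.0
```

```bash
python3 -c "
from h import *
tip()"
```

```text
t 2.95 tip rel wheel_top in stand axes (mm) [ 0.7 20.8 12.8] rot [3.139 0.395 1.306] F [0.3 0.5 0.2]
```

>>> {"api": "arm_command", "payload": {"series": [{"ax": 0, "ay": 0, "az": 0, "dx": 0, "dy": 0, "dz": 0.007, "hand": 1}, {"ax": 0, "ay": 0, "az": 0, "dx": 0, "dy": 0, "dz": 0.013, "hand": 1}, {"ax": 0, "ay": 0, "az": 0, "dx": 0, "dy": 0, "dz": 0.013, "hand": 1}, {"ax": 0, "ay": 0, "az": 0, "dx": 0, "dy": 0, "dz": 0.014, "hand": 1}, {"ax": 0, "ay": 0, "az": 0, "dx": 0, "dy": 0, "dz": 0.014, "hand": 1}]}}

```text
t: 3.45
eef_pos: [0.5047, 0.2796, 0.0838]
ee_rot: [3.141, 0.399, 1.307]
ft_force: [0.2, -1.2, -0.4]
finger_gap: 0.0006
finger_force: 0.0
```

```bash
python3 -c "
from h import *
tip()"
```

```text
t 3.45 tip rel wheel_top in stand axes (mm) [-0.2 15.2 -2.2] rot [3.141 0.399 1.307] F [ 0.2 -1.2 -0.4]
```

>>> {"api": "arm_command", "payload": {"series": [{"ax": 0, "ay": 0, "az": 0, "dx": 0, "dy": 0, "dz": 0.001, "hand": 1}, {"ax": 0, "ay": 0, "az": 0, "dx": 0, "dy": 0, "dz": 0.0015, "hand": 1}, {"ax": 0, "ay": 0, "az": 0, "dx": 0, "dy": 0, "dz": 0.0015, "hand": 1}]}}

```text
t: 3.75
eef_pos: [0.5047, 0.2795, 0.0826]
ee_rot: [3.141, 0.399, 1.308]
ft_force: [-0.8, 1.5, 6.9]
finger_gap: 0.0001
finger_force: 3.7
```

>>> {"api": "arm_command", "payload": {"series": [{"ax": 0, "ay": 0, "az": 0, "dx": 0, "dy": 0, "dz": 0.0003, "hand": 1}, {"ax": 0, "ay": 0.08, "az": 0, "dx": -0.00283, "dy": 0, "dz": 0.0004, "hand": 1}, {"ax": 0, "ay": 0.16, "az": 0, "dx": -0.00564, "dy": 0, "dz": 0.00075, "hand": 1}, {"ax": 0, "ay": 0.24, "az": 0, "dx": -0.00841, "dy": 0, "dz": 0.0013, "hand": 1}, {"ax": 0, "ay": 0.32, "az": 0, "dx": -0.01114, "dy": 0, "dz": 0.0021, "hand": 1}, {"ax": 0, "ay": 0.4, "az": 0, "dx": -0.01379, "dy": 0, "dz": 0.0031, "hand": 1}, {"ax": 0, "ay": 0.4, "az": 0, "dx": -0.01379, "dy": 0, "dz": 0.0031, "hand": 1}]}}

```text
t: 4.45
eef_pos: [0.501, 0.2648, 0.0858]
ee_rot: [3.14, -0.004, 1.306]
ft_force: [-0.2, 1.5, 4.9]
finger_gap: -0.0003
finger_force: 2.2
```

```bash
python3 -c "
from h import *
tip()
import cv2
a=cam('side')['frame'][170:305,225:385]; cv2.imwrite('pics/s2.png',cv2.resize(a,None,fx=4,fy=4,interpolation=cv2.INTER_CUBIC))
a=cam('top')['frame'][155:250,210:355]; cv2.imwrite('pics/t2.png',cv2.resize(a,None,fx=5.5,fy=5.5,interpolation=cv2.INTER_CUBIC))"
```

```text
t 4.45 tip rel wheel_top in stand axes (mm) [ 0.  -0.1 -0.2] rot [ 3.14  -0.004  1.306] F [-0.2  1.5  4.9]
```

View pics/s2.png

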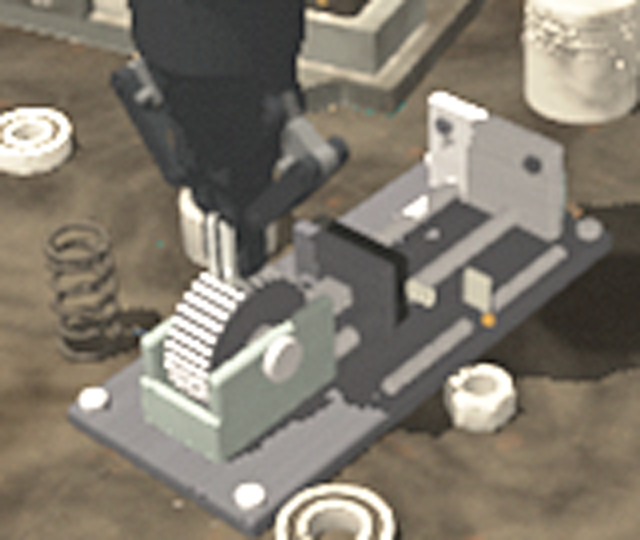

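The finger has moved on slightly (side crop: finger at (423,293), blade at (478,285)), so the wheel rolls. I'll finish this stroke with a little more press, lift and swing back over the wheel.

>>> {"api": "arm_command", "payload": {"series": [{"ax": 0, "ay": 0.09, "az": 0, "dx": -0.00316, "dy": 0, "dz": 0.00044, "hand": 1}, {"ax": 0, "ay": 0.18, "az": 0, "dx": -0.0063, "dy": 0, "dz": 0.00087, "hand": 1}, {"ax": 0, "ay": 0.27, "az": 0, "dx": -0.0094, "dy": 0, "dz": 0.0016, "hand": 1}, {"ax": 0, "ay": 0.36, "az": 0, "dx": -0.0124, "dy": 0, "dz": 0.0026, "hand": 1}, {"ax": 0, "ay": 0.45, "az": 0, "dx": -0.0153, "dy": 0, "dz": 0.0038, "hand": 1}, {"ax": 0, "ay": 0.45, "az": 0, "dx": -0.0153, "dy": 0, "dz": 0.0038, "hand": 1}]}}

```text
t: 5.15
eef_pos: [0.4973, 0.2499, 0.0817]
ee_rot: [3.141, -0.454, 1.306]
ft_force: [-10.1, -9.1, 22.1]
finger_gap: -0.0002
finger_force: 12.2
```

>>> {"api": "arm_command", "payload": {"series": [{"ax": 0, "ay": 0, "az": 0, "dx": 0, "dy": 0, "dz": -0.006, "hand": 1}, {"ax": 0, "ay": 0, "az": 0, "dx": 0, "dy": 0, "dz": -0.012, "hand": 1}, {"ax": 0, "ay": 0, "az": 0, "dx": 0, "dy": 0, "dz": -0.012, "hand": 1}]}}

```text
t: 5.45
eef_pos: [0.496, 0.246, 0.0922]
ee_rot: [3.141, -0.45, 1.308]
ft_force: [0.9, -0.0, 0.1]
finger_gap: -0.0005
finger_force: 0.0
```

```bash
cat >> h.py <<'E'
import cv2
def track():
    "finger and blade motion since start, by template, from side view; then stand-y shift"
    ref=cv2.imread("pics/side0.png"); c=cam("side"); K=8
    big=lambda a:cv2.resize(a,None,fx=K,fy=K,interpolation=cv2.INTER_CUBIC)
    f0=D((475,297)); g=[]
    x,y=int(f0[0])-5,int(f0[1])-4
    tpl=big(ref[y:y+9,x:x+9]); win=big(c["frame"][y-18:y+15,x-5:x+32])
    m=cv2.matchTemplate(win,tpl,cv2.TM_CCOEFF_NORMED); _,v,_,l=cv2.minMaxLoc(m)
    d=np.array(l)/K-[5,18]
    a=proj(c,S(P,[[-.0393,-.0037,.043]])); b=proj(c,S(P,[[-.0393,-.0137,.043]])); u=(b-a)[0]
    print("px shift",d,"score",round(v,2),"pad closed mm",round(10*(d@u)/(u@u),2))
    return c
E
python3 -c "
from h import *
tip()
c=track(); a=c['frame'][205:265,300:380]; cv2.imwrite('pics/s3.png',cv2.resize(a,None,fx=9,fy=9,interpolation=cv2.INTER_CUBIC))"
```

```text
t 5.45 tip rel wheel_top in stand axes (mm) [  0.1 -19.5   6.2] rot [ 3.141 -0.45   1.308] F [ 0.9 -0.   0.1]
px shift [ 3.375 -2.125] score 0.91 pad closed mm 9.71
```

View pics/s3.png

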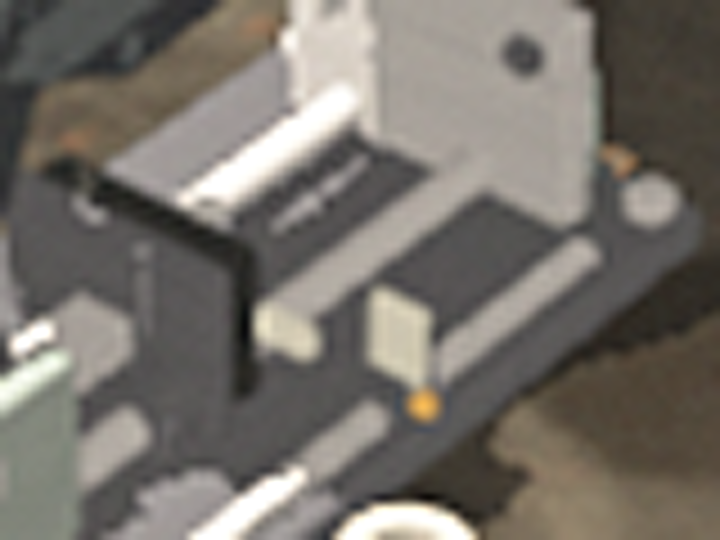

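The finger in the crop is at (290,330) and the blade at (400,330), so the pad has closed about 9.7 mm, which agrees with 0.85 rad without slip. I'll swing back and do the second stroke.

>>> {"api": "arm_command", "payload": {"series": [{"ax": 0, "ay": -0.15, "az": 0, "dx": 0.0071, "dy": 0, "dz": 0.0005, "hand": 1}, {"ax": 0, "ay": -0.3, "az": 0, "dx": 0.014, "dy": 0, "dz": 0.0021, "hand": 1}, {"ax": 0, "ay": -0.45, "az": 0, "dx": 0.0207, "dy": 0, "dz": 0.0047, "hand": 1}, {"ax": 0, "ay": -0.6, "az": 0, "dx": 0.0268, "dy": 0, "dz": 0.0083, "hand": 1}, {"ax": 0, "ay": -0.75, "az": 0, "dx": 0.0324, "dy": 0, "dz": 0.0127, "hand": 1}, {"ax": 0, "ay": -0.9, "az": 0, "dx": 0.0372, "dy": 0, "dz": 0.018, "hand": 1}, {"ax": 0, "ay": -0.9, "az": 0, "dx": 0.0372, "dy": 0, "dz": 0.018, "hand": 1}, {"ax": 0, "ay": -0.9, "az": 0, "dx": 0.0372, "dy": 0, "dz": 0.018, "hand": 1}]}}

```text
t: 6.3
eef_pos: [0.5057, 0.2871, 0.0887]
ee_rot: [-3.139, 0.453, 1.311]
ft_force: [-0.1, 0.5, -0.4]
finger_gap: 0.0001
finger_force: 0.0
```

>>> {"api": "arm_command", "payload": {"series": [{"ax": 0, "ay": 0, "az": 0, "dx": 0, "dy": 0, "dz": 0.006, "hand": 1}, {"ax": 0, "ay": 0, "az": 0, "dx": 0, "dy": 0, "dz": 0.011, "hand": 1}, {"ax": 0, "ay": 0, "az": 0, "dx": 0, "dy": 0, "dz": 0.0115, "hand": 1}, {"ax": 0, "ay": 0, "az": 0, "dx": 0, "dy": 0, "dz": 0.0115, "hand": 1}]}}

```text
t: 6.7
eef_pos: [0.5052, 0.2805, 0.0822]
ee_rot: [3.14, 0.448, 1.306]
ft_force: [0.2, 1.3, 1.3]
finger_gap: -0.0001
finger_force: 1.3
```

```bash
python3 -c "
from h import *
tip()"
```

```text
t 6.7 tip rel wheel_top in stand axes (mm) [ 0.  16.2 -3.8] rot [3.14  0.448 1.306] F [0.2 1.3 1.3]
```

>>> {"api": "arm_command", "payload": {"series": [{"ax": 0, "ay": 0, "az": 0, "dx": 0, "dy": 0, "dz": 0.0005, "hand": 1}, {"ax": 0, "ay": 0.1, "az": 0, "dx": -0.00354, "dy": 0, "dz": 0.0007, "hand": 1}, {"ax": 0, "ay": 0.2, "az": 0, "dx": -0.00705, "dy": 0, "dz": 0.0013, "hand": 1}, {"ax": 0, "ay": 0.3, "az": 0, "dx": -0.01049, "dy": 0, "dz": 0.0022, "hand": 1}, {"ax": 0, "ay": 0.4, "az": 0, "dx": -0.01382, "dy": 0, "dz": 0.0034, "hand": 1}, {"ax": 0, "ay": 0.5, "az": 0, "dx": -0.01702, "dy": 0, "dz": 0.0049, "hand": 1}, {"ax": 0, "ay": 0.6, "az": 0, "dx": -0.02004, "dy": 0, "dz": 0.0067, "hand": 1}, {"ax": 0, "ay": 0.7, "az": 0, "dx": -0.02287, "dy": 0, "dz": 0.0088, "hand": 1}, {"ax": 0, "ay": 0.8, "az": 0, "dx": -0.02547, "dy": 0, "dz": 0.0112, "hand": 1}, {"ax": 0, "ay": 0.9, "az": 0, "dx": -0.02781, "dy": 0, "dz": 0.0139, "hand": 1}, {"ax": 0, "ay": 0.9, "az": 0, "dx": -0.02781, "dy": 0, "dz": 0.0139, "hand": 1}]}}

```text
t: 7.8
eef_pos: [0.4967, 0.2487, 0.0813]
ee_rot: [3.14, -0.454, 1.305]
ft_force: [-4.6, -5.1, 9.1]
finger_gap: 0.0
finger_force: 5.3
```

>>> {"api": "arm_command", "payload": {"series": [{"ax": 0, "ay": 0, "az": 0, "dx": 0, "dy": 0, "dz": -0.006, "hand": 1}, {"ax": 0, "ay": 0, "az": 0, "dx": 0, "dy": 0, "dz": -0.012, "hand": 1}, {"ax": 0, "ay": 0, "az": 0, "dx": 0, "dy": 0, "dz": -0.012, "hand": 1}]}}

```text
t: 8.1
eef_pos: [0.496, 0.2458, 0.0926]
ee_rot: [3.14, -0.451, 1.308]
ft_force: [-0.5, -0.5, -0.0]
finger_gap: 0.0002
finger_force: 0.0
```

```bash
python3 -c "
from h import *
tip()
c=track(); a=c['frame'][205:265,300:380]; cv2.imwrite('pics/s4.png',cv2.resize(a,None,fx=9,fy=9,interpolation=cv2.INTER_CUBIC))"
```

```text
t 8.1 tip rel wheel_top in stand axes (mm) [  0.1 -19.7   6.6] rot [ 3.14  -0.451  1.308] F [-0.5 -0.5 -0. ]
px shift [ 6.625 -4.5  ] score 0.93 pad closed mm 19.54
```

View pics/s4.png

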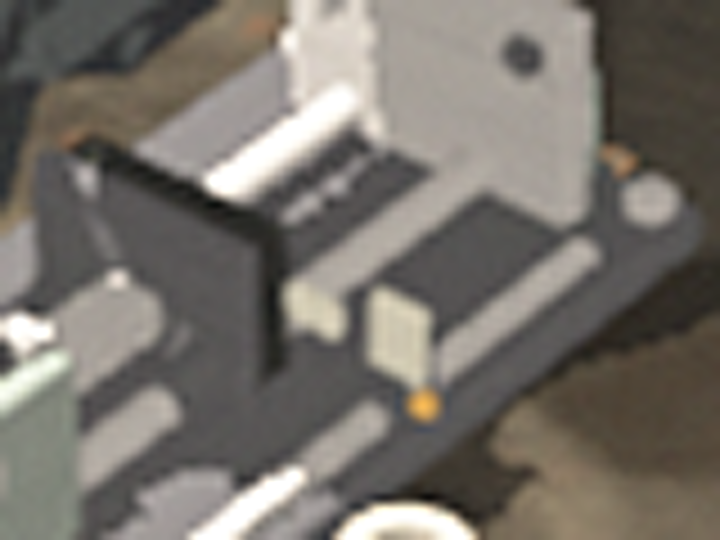

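The finger's outer top corner is at about (345,306) and the blade's inner corner at (372,288), with the pad closed about 19.5 mm. I'll do a half stroke of 0.5 rad, then look closely with the hand off.

>>> {"api": "arm_command", "payload": {"series": [{"ax": 0, "ay": -0.15, "az": 0, "dx": 0.0071, "dy": 0, "dz": 0.0005, "hand": 1}, {"ax": 0, "ay": -0.3, "az": 0, "dx": 0.014, "dy": 0, "dz": 0.0021, "hand": 1}, {"ax": 0, "ay": -0.45, "az": 0, "dx": 0.0207, "dy": 0, "dz": 0.0047, "hand": 1}, {"ax": 0, "ay": -0.6, "az": 0, "dx": 0.0268, "dy": 0, "dz": 0.0083, "hand": 1}, {"ax": 0, "ay": -0.75, "az": 0, "dx": 0.0324, "dy": 0, "dz": 0.0127, "hand": 1}, {"ax": 0, "ay": -0.9, "az": 0, "dx": 0.0372, "dy": 0, "dz": 0.018, "hand": 1}, {"ax": 0, "ay": -0.9, "az": 0, "dx": 0.0372, "dy": 0, "dz": 0.018, "hand": 1}, {"ax": 0, "ay": -0.9, "az": 0, "dx": 0.0372, "dy": 0, "dz": 0.018, "hand": 1}]}}

```text
t: 8.95
eef_pos: [0.5057, 0.2871, 0.0889]
ee_rot: [-3.139, 0.453, 1.311]
ft_force: [0.4, 0.1, -0.4]
finger_gap: -0.0001
finger_force: 0.0
```

>>> {"api": "arm_command", "payload": {"series": [{"ax": 0, "ay": 0, "az": 0, "dx": 0, "dy": 0, "dz": 0.006, "hand": 1}, {"ax": 0, "ay": 0, "az": 0, "dx": 0, "dy": 0, "dz": 0.011, "hand": 1}, {"ax": 0, "ay": 0, "az": 0, "dx": 0, "dy": 0, "dz": 0.0115, "hand": 1}, {"ax": 0, "ay": 0, "az": 0, "dx": 0, "dy": 0, "dz": 0.0115, "hand": 1}]}}

```text
t: 9.35
eef_pos: [0.5052, 0.2805, 0.0822]
ee_rot: [3.14, 0.448, 1.306]
ft_force: [0.2, 2.5, 1.5]
finger_gap: 0.0002
finger_force: 1.2
```

>>> {"api": "arm_command", "payload": {"series": [{"ax": 0, "ay": 0, "az": 0, "dx": 0, "dy": 0, "dz": 0.0006, "hand": 1}, {"ax": 0, "ay": 0.1, "az": 0, "dx": -0.00354, "dy": 0, "dz": 0.0008, "hand": 1}, {"ax": 0, "ay": 0.2, "az": 0, "dx": -0.00705, "dy": 0, "dz": 0.0014, "hand": 1}, {"ax": 0, "ay": 0.3, "az": 0, "dx": -0.01049, "dy": 0, "dz": 0.0023, "hand": 1}, {"ax": 0, "ay": 0.4, "az": 0, "dx": -0.01382, "dy": 0, "dz": 0.0035, "hand": 1}, {"ax": 0, "ay": 0.5, "az": 0, "dx": -0.01702, "dy": 0, "dz": 0.005, "hand": 1}, {"ax": 0, "ay": 0.5, "az": 0, "dx": -0.01702, "dy": 0, "dz": 0.005, "hand": 1}]}}

```text
t: 10.05
eef_pos: [0.5002, 0.2619, 0.0857]
ee_rot: [3.139, -0.055, 1.305]
ft_force: [-1.4, -0.7, 4.5]
finger_gap: 0.0
finger_force: 1.9
```

>>> {"api": "arm_command", "payload": {"series": [{"ax": 0, "ay": 0, "az": 0, "dx": 0, "dy": 0, "dz": -0.01, "hand": 1}, {"ax": 0, "ay": -0.1, "az": 0, "dx": 0, "dy": 0, "dz": -0.03, "hand": 1}, {"ax": 0, "ay": -0.25, "az": 0, "dx": 0.01, "dy": 0, "dz": -0.03, "hand": 1}, {"ax": 0, "ay": -0.4, "az": 0, "dx": 0.018, "dy": 0, "dz": -0.025, "hand": 1}, {"ax": 0, "ay": -0.5, "az": 0, "dx": 0.0228, "dy": 0, "dz": -0.0062, "hand": 1}, {"ax": 0, "ay": -0.5, "az": 0, "dx": 0.0228, "dy": 0, "dz": -0.0062, "hand": 1}, {"ax": 0, "ay": -0.5, "az": 0, "dx": 0.0228, "dy": 0, "dz": -0.0062, "hand": 1}]}}

```text
t: 10.75
eef_pos: [0.506, 0.2862, 0.09]
ee_rot: [-3.14, 0.451, 1.31]
ft_force: [0.0, -0.5, 0.9]
finger_gap: -0.0
finger_force: 0.0
```

```bash
python3 -c "
from h import *
tip()
c=track(); a=c['frame'][224:254,322:357]; t=cam('top')['frame']
b=t[205:235,268:303]
r=lambda i:cv2.resize(i,(385,330),interpolation=cv2.INTER_CUBIC)
cv2.imwrite('pics/m5.png',np.hstack([r(a),r(b)])); cv2.imwrite('pics/t5full.png',t); cv2.imwrite('pics/s5full.png',c['frame'])"
```

```text
t 10.75 tip rel wheel_top in stand axes (mm) [-0.7 21.9  4. ] rot [-3.14   0.451  1.31 ] F [ 0.  -0.5  0.9]
px shift [ 8.375 -6.625] score 0.92 pad closed mm 26.09
```

View pics/m5.png

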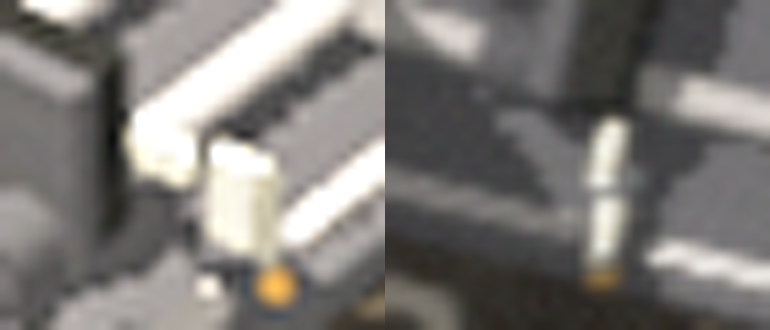

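In the top half of the montage the finger (607,150) and blade (603,220) are almost in line. Along the stand's x the finger still lags by about 1 px. The next step is to get the sub-pixel line positions in code.

```bash
cat >> h.py <<'E'
def lines(t,r0=214,r1=233,c0=282,c1=296):
    g=t["frame"].astype(float).mean(2)
    for r in range(r0,r1):
        row=g[r,c0:c1]; w=np.clip(row-120,0,None)
        if w.max()<40: print(r,"-",row.astype(int)); continue
        u=(w@np.arange(c0,c1))/w.sum()
        q=least_squares(lambda a:(proj(t,S(P,[[a[0],a[1],.043]]))-[u,r]).ravel(),[-.04,-.03]).x*1000
        print(r,round(u,2),"stand x,y",np.round(q,1),row.astype(int))
E
python3 -c "
from h import *
lines(cam('top'))"
```

```text
214 294.65 stand x,y [-21.6 -41.9] [ 68  63  54  43  41  36  40  34  61  93 110 118 157 190]
215 - [ 86  65  56  51  51  56  86  75  59  68  81  97 122 153]
216 288.26 stand x,y [-29.5 -29.1] [112  91  69  67  75 131 209 170  90  67  69  73  79  92]
217 287.97 stand x,y [-31.9 -29.1] [119 113  93  76  93 191 234 185  88  67  67  68  68  69]
218 287.74 stand x,y [-34.2 -29.1] [114 121 112 110 122 222 230 165  86  65  68  68  68  69]
219 287.5 stand x,y [-36.5 -29.2] [109 118 115 119 140 222 216 143  85  71  69  67  67  68]
220 287.21 stand x,y [-38.9 -29.1] [ 99 115 117 120 160 225 195 126 108  91  71  70  72  77]
221 287.09 stand x,y [-41.1 -29.5] [ 78 106 117 125 176 232 197 127 110  89  70  70  99 110]
222 287.32 stand x,y [-43.2 -30.5] [ 73 105 118 121 132 164 151 127  95  73  66  77 104 114]
223 287.68 stand x,y [-45.2 -31.9] [ 80 107 123 118 130 206 216 162  96  72  73  96 114 119]
224 287.17 stand x,y [-47.6 -31.4] [116 123 144 135 143 226 227 164  99  76  76 104 117 117]
225 287.44 stand x,y [-49.7 -32.5] [119 122 129 113 134 224 218 148  85  71  72 105 114 120]
226 288.28 stand x,y [-51.4 -35. ] [ 92 102 113 100 121 218 201 122  77  76  96 127 132 127]
227 291.15 stand x,y [-52.  -41.8] [ 72  74  77  79 133 221 188 100  72  92 135 193 212 196]
228 292.69 stand x,y [-53.3 -45.7] [ 65  67  68  72 130 158 128  85  69 107 195 219 217 215]
229 294.66 stand x,y [-54.4 -50.6] [ 60  63  65  67  99 114 104  75  67  74 110 123 140 173]
230 - [ 45  45  50  59  82 101  92  76  69  70  76 102 117 129]
231 - [ 37  40  43  44  52  63  60  58  60  66  68  98 114 118]
232 - [42 40 41 40 45 44 45 46 48 46 55 67 85 95]
```

Fitting the line, the finger sits at stand y = -29.1 mm and the blade is about 2.7 mm nearer the disc. I'll go down and roll 0.2 rad (2.4 mm).

>>> {"api": "arm_command", "payload": {"series": [{"ax": 0, "ay": 0, "az": 0, "dx": -0.0022, "dy": 0.0007, "dz": 0.004, "hand": 1}, {"ax": 0, "ay": 0, "az": 0, "dx": -0.0022, "dy": 0.0007, "dz": 0.0085, "hand": 1}, {"ax": 0, "ay": 0, "az": 0, "dx": -0.0022, "dy": 0.0007, "dz": 0.009, "hand": 1}, {"ax": 0, "ay": 0, "az": 0, "dx": -0.0022, "dy": 0.0007, "dz": 0.009, "hand": 1}]}}

```text
t: 11.3
eef_pos: [0.5054, 0.2795, 0.0846]
ee_rot: [3.141, 0.45, 1.307]
ft_force: [-0.3, -0.0, 0.5]
finger_gap: -0.0001
finger_force: 0.0
```

```bash
python3 -c "
from h import *
tip()"
```

```text
t 11.3 tip rel wheel_top in stand axes (mm) [ 0.4 15.3 -1.4] rot [3.141 0.45  1.307] F [-0.3 -0.   0.5]
```

>>> {"api": "arm_command", "payload": {"series": [{"ax": 0, "ay": 0, "az": 0, "dx": 0, "dy": 0, "dz": 0.001, "hand": 1}, {"ax": 0, "ay": 0, "az": 0, "dx": 0, "dy": 0, "dz": 0.002, "hand": 1}, {"ax": 0, "ay": 0, "az": 0, "dx": 0, "dy": 0, "dz": 0.0025, "hand": 1}, {"ax": 0, "ay": 0, "az": 0, "dx": 0, "dy": 0, "dz": 0.0025, "hand": 1}]}}

```text
t: 11.7
eef_pos: [0.5054, 0.2792, 0.0826]
ee_rot: [3.141, 0.449, 1.308]
ft_force: [-0.7, 2.5, 7.9]
finger_gap: -0.0001
finger_force: 4.2
```

>>> {"api": "arm_command", "payload": {"series": [{"ax": 0, "ay": 0.05, "az": 0, "dx": -0.00177, "dy": 0, "dz": 0.0002, "hand": 1}, {"ax": 0, "ay": 0.1, "az": 0, "dx": -0.00354, "dy": 0, "dz": 0.0003, "hand": 1}, {"ax": 0, "ay": 0.15, "az": 0, "dx": -0.0053, "dy": 0, "dz": 0.0006, "hand": 1}, {"ax": 0, "ay": 0.2, "az": 0, "dx": -0.00705, "dy": 0, "dz": 0.0009, "hand": 1}, {"ax": 0, "ay": 0.2, "az": 0, "dx": -0.00705, "dy": 0, "dz": 0.0009, "hand": 1}]}}

```text
t: 12.2
eef_pos: [0.5036, 0.2718, 0.0854]
ee_rot: [3.14, 0.248, 1.307]
ft_force: [-0.2, 1.3, -0.3]
finger_gap: 0.0001
finger_force: 0.0
```

```bash
python3 -c "
from h import *
tip(); track(); lines(cam('top'),215,228)"
```

```text
t 12.2 tip rel wheel_top in stand axes (mm) [ 0.8  7.4 -0.6] rot [3.14  0.248 1.307] F [-0.2  1.3 -0.3]
px shift [ 9.25 -7.  ] score 0.86 pad closed mm 28.34
215 - [ 63  57  51  55  48  45  42  48  45  59  75  88  93 101]
216 - [62 65 64 61 61 65 74 96 89 73 66 70 69 76]
217 - [ 64  63  63  61  66  71 105 127 101  74  65  67  68  65]
218 - [ 66  66  67  66  66  81 144 148 105  73  68  63  67  65]
219 - [ 62  64  63  61  62  77 126 135  95  66  65  64  69  65]
220 - [ 66  64  65  64  65  87 122 118  87  67  64  66  66  64]
221 - [ 66  65  66  65  72 104 131 104  69  67  60  63  67  64]
222 - [67 64 65 67 68 87 94 84 68 64 64 66 65 66]
223 - [ 74  73  70  66  69 110 119  98  71  70  67  65  65  65]
224 - [113 114 104  84  82 143 142 108  77  65  68  67  67  68]
225 - [116 117 113  90  79 125 131 100  71  64  67  69  64  70]
226 - [ 90 100 111  95  90 122 123  92  72  68  87  83  77  70]
227 - [ 68  71  75  79 110 134 112  77  68  87 111 113 111 106]
```

Roughly aligned now, with about 0.2–0.7 mm left. I'll lift the hand clear for good light and fit a box model to averaged frames.

>>> {"api": "arm_command", "payload": {"series": [{"ax": 0, "ay": 0, "az": 0, "dx": 0, "dy": 0, "dz": -0.01, "hand": 1}, {"ax": 0, "ay": -0.1, "az": 0, "dx": 0.005, "dy": 0, "dz": -0.03, "hand": 1}, {"ax": 0, "ay": -0.2, "az": 0, "dx": 0.03, "dy": 0, "dz": -0.04, "hand": 1}, {"ax": 0, "ay": -0.2, "az": 0, "dx": 0.03, "dy": 0, "dz": -0.04, "hand": 1}, {"ax": 0, "ay": -0.2, "az": 0, "dx": 0.03, "dy": 0, "dz": -0.04, "hand": 1}]}}

```text
t: 12.8
eef_pos: [0.5131, 0.3118, 0.1138]
ee_rot: [-3.14, 0.454, 1.311]
ft_force: [-1.4, -1.0, -0.4]
finger_gap: -0.0001
finger_force: 0.0
```

```bash
python3 -c "
from h import *
tip(); track()
for n in('top','side'):
    a=np.mean([cam(n)['frame'].astype(float) for _ in range(6)],0); np.save('pics/%s6.npy'%n,a)
    cv2.imwrite('pics/%s6.png'%n,a)
a=np.load('pics/top6.npy').mean(2)
for r in range(214,231): print(r,a[r,281:297].astype(int))
s=np.load('pics/side6.npy').mean(2)
print('side cols 330-350')
for r in range(232,250): print(r,s[r,330:350].astype(int))
c=cam('side'); 
for nm,q in(('fing',(-39.5,-29.5,43)),('fing+x',(-35.5,-29.5,43)),('bl in',(-41.5,-31.5,43)),('bl near in',(-41.5,-29.5,43)),('bl near out',(-49.5,-29.5,43)),('bl near low',(-41.5,-29.5,25))): print(nm,proj(c,S(P,[np.array(q)/1000])).round(1))
"
```

```text
t 12.8 tip rel wheel_top in stand axes (mm) [-0.6 48.5 27.8] rot [-3.14   0.454  1.311] F [-1.4 -1.  -0.4]
px shift [ 9. -7.] score 0.91 pad closed mm 27.86
214 [ 74  69  68  62  50  42  42  44  45  45  75 102 111 120 167 198]
215 [111  89  70  61  54  51  45  48  51  48  59  76  91 102 144 170]
216 [119 116 112  90  67  65  70 108 132 107  76  69  71  75  88  97]
217 [118 119 118 112  91  75  95 190 229 177  87  69  66  67  69  70]
218 [117 116 117 117 114 112 122 222 229 164  86  67  68  67  66  71]
219 [117 116 117 117 116 118 143 222 212 137  82  69  68  66  67  71]
220 [117 118 118 117 117 123 175 226 195 127 109  86  69  67  72  77]
221 [120 120 120 118 119 131 206 233 193 127 111  87  69  71  98 110]
222 [119 117 117 119 119 123 151 166 140 116  94  73  69  76 102 114]
223 [145 128 134 130 122 129 205 216 164 119  91  71  74  99 113 117]
224 [211 217 222 197 146 143 227 228 165 109  84  70  73 105 118 119]
225 [209 217 218 215 171 150 223 219 149  85  67  68  78 105 116 118]
226 [120 131 164 208 182 172 226 204 124  76  73  94 122 128 127 125]
227 [ 74  88 116 131 140 210 236 
[... 1397 characters left out ...]
45 [ 93  79  72  87  92  89  88  88  84  75 119 200 238 244 246 248 231 212
 254 255]
246 [ 90  87  88  91  88  87  85  79 111 129 139 165 187 219 237 250 238 170
 184 176]
247 [ 92  87  87  87  85  81 111 136 155 160 141 148 157 171 187 233 224 124
 109 144]
248 [ 88  87  84  79 111 136 154 172 169 143 104 108 132 151 128 175 227 208
 124 115]
249 [ 80  79 113 138 154 172 168 163 160 149 198 198 113 108  91 185 224 218
 138  79]
fing [[338.1 236.9]]
fing+x [[336.5 236.1]]
bl in [[339.5 236.8]]
bl near in [[338.9 237.3]]
bl near out [[342.1 238.8]]
bl near low [[338.9 244.4]][ WARN:0@7.233] global loadsave.cpp:1063 imwrite_ Unsupported depth image for selected encoder is fallbacked to CV_8U.
```

```bash
cat > fit.py <<'E'
from h import *
from scipy.ndimage import gaussian_filter
from scipy.optimize import minimize
def fit(img,c,name,r0,r1,c0,c1,rows_f,rows_b,zf=.034,zb=.022,ye=1):
    K=12
    def mask(pts):
        m=np.zeros(((r1-r0)*K,(c1-c0)*K),np.uint8)
        uv=proj(c,S(P,pts)); uv=((uv-[c0,r0]+.5)*K-.5)
        cv2.fillConvexPoly(m,np.round(cv2.convexHull(uv.astype(np.float32))[:,0]*16).astype(np.int32),1,cv2.LINE_8,4); return m.astype(float)
    def box(x0,x1,y,z0):
        V=lambda ys,zs,xs=(x0,x1):np.array([[a,b,d] for a in xs for b in ys for d in zs])
        top=mask(V((y-.002,y+.002),(.043,)));full=mask(V((y-.002,y+.002),(z0,.043))); end=mask(V((y-.002,y+.002),(z0,.043),(x1,)))*(1-top)
        return top,np.clip(full-top-end,0,1),end,full
    def down(m,s): return gaussian_filter(m,s*K).reshape(r1-r0,K,c1-c0,K).mean((1,3))
    g=img[r0:r1,c0:c1].mean(2)
    def cost(p,out=False):
        yf,yb,xe,s,L=p; s=abs(s); tot=0
        for rows,(t,sd,e,f) in((rows_f,box(-.027,xe,yf,zf)),(rows_b,box(xe-.002,xe-.002-L,yb,zb))):
            H,W=f.shape; cen=np.array([np.mean(np.nonzero(l)[0]) if l.any() else np.nan for l in f])
            if np.isnan(cen).all(): return 1e6
            cen=np.interp(np.arange(H),np.nonzero(~np.isnan(cen))[0],cen[~np.isnan(cen)])
            left=(1-f)*(np.arange(W)[None]<cen[:,None]); right=1-f-left
            B=[down(m,s) for m in(t,sd,e,left,right)]
            for r in rows:
                A=np.array([b[r-r0] for b in B]).T; yv=g[r-r0]
                A2=np.vstack([A,3e-2*np.eye(5)]); y2=np.r_[yv,3e-2*np.array([225,170,200,100,80])]
                w,*_=np.linalg.lstsq(A2,y2,rcond=None); tot+=np.sum((A@w-yv)**2)
        return tot
    best=None
    for d in(-.001,.001,.003):
        m=minimize(cost,[-.0312,-.0312-d,-.041,.5,.010],method="Nelder-Mead",options=dict(initial_simplex=np.array([[-.0312,-.0312-d,-.041,.5,.01]]*6)+np.vstack([np.zeros(5),np.diag([.001,.001,.001,.2,.002])]),maxiter=250))
        print(name,np.round(m.x*1000,2),"finger-mark mm",round((m.x[0]-m.x[1])*1000,2),"cost",round(m.fun))
if __name__=="__main__":
    t=cam("top"); a=np.load("pics/top6.npy")
    fit(a,t,"top",214,232,284,293,range(217,221),range(223,226))
    fit(a,t,"top wide rows",214,232,284,293,range(217,221),range(223,228))
E
python3 fit.py
```

```text
top [ -32.05  -29.33  -40.6  1001.27    8.64] finger-mark mm -2.72 cost 4644
top [-31.   -32.1  -39.7  572.19   6.05] finger-mark mm 1.1 cost 8064
top [-31.01 -32.17 -40.44 571.78   5.48] finger-mark mm 1.16 cost 8033
top wide rows [-31.93 -29.56 -41.3  955.68  10.44] finger-mark mm -2.37 cost 8035
top wide rows [-31.32 -33.77 -44.89 759.83  13.95] finger-mark mm 2.45 cost 12185
top wide rows [-31.53 -33.79 -44.98 796.05  23.69] finger-mark mm 2.27 cost 12131
```

By edge comparison, the finger lags the mark by about 0.9 mm. One small correcting roll, then a check.

>>> {"api": "arm_command", "payload": {"series": [{"ax": 0, "ay": 0, "az": 0, "dx": -0.0158, "dy": 0.0006, "dz": 0.02, "hand": 1}, {"ax": 0, "ay": 0, "az": 0, "dx": -0.0158, "dy": 0.0006, "dz": 0.035, "hand": 1}, {"ax": 0, "ay": 0, "az": 0, "dx": -0.0158, "dy": 0.0006, "dz": 0.04, "hand": 1}, {"ax": 0, "ay": 0, "az": 0, "dx": -0.0158, "dy": 0.0006, "dz": 0.04, "hand": 1}, {"ax": 0, "ay": 0, "az": 0, "dx": -0.0158, "dy": 0.0006, "dz": 0.04, "hand": 1}]}}

```text
t: 14.05
eef_pos: [0.5061, 0.2798, 0.0869]
ee_rot: [3.141, 0.45, 1.308]
ft_force: [0.3, 0.5, 0.5]
finger_gap: -0.0001
finger_force: 0.0
```

```bash
python3 -c "
from h import *
tip()
t=cam('top'); print('geom slope', proj(t,S(P,[[-.03,-.031,.043],[-.05,-.031,.043]])))"
```

```text
t 14.05 tip rel wheel_top in stand axes (mm) [ 1.1 15.7  0.9] rot [3.141 0.45  1.308] F [0.3 0.5 0.5]
geom slope [[289.01769852 216.40373803]
 [286.73870317 224.97898758]]
```

>>> {"api": "arm_command", "payload": {"series": [{"ax": 0, "ay": 0, "az": 0, "dx": 0, "dy": -0.0007, "dz": 0.003, "hand": 1}, {"ax": 0, "ay": 0, "az": 0, "dx": 0, "dy": -0.0007, "dz": 0.0042, "hand": 1}, {"ax": 0, "ay": 0, "az": 0, "dx": 0, "dy": -0.0007, "dz": 0.0047, "hand": 1}, {"ax": 0, "ay": 0, "az": 0, "dx": 0, "dy": -0.0007, "dz": 0.0047, "hand": 1}]}}

```text
t: 14.5
eef_pos: [0.505, 0.2783, 0.083]
ee_rot: [3.141, 0.448, 1.308]
ft_force: [-1.0, 4.7, 9.6]
finger_gap: 0.0004
finger_force: 5.2
```

>>> {"api": "arm_command", "payload": {"series": [{"ax": 0, "ay": 0.03, "az": 0, "dx": -0.0011, "dy": 0, "dz": 0.0002, "hand": 1}, {"ax": 0, "ay": 0.06, "az": 0, "dx": -0.0022, "dy": 0, "dz": 0.0003, "hand": 1}, {"ax": 0, "ay": 0.09, "az": 0, "dx": -0.0033, "dy": 0, "dz": 0.0004, "hand": 1}, {"ax": 0, "ay": 0.09, "az": 0, "dx": -0.0033, "dy": 0, "dz": 0.0004, "hand": 1}]}}

```text
t: 14.9
eef_pos: [0.5043, 0.2746, 0.0844]
ee_rot: [3.14, 0.357, 1.307]
ft_force: [2.4, 4.5, 7.8]
finger_gap: -0.0001
finger_force: 4.3
```

>>> {"api": "arm_command", "payload": {"series": [{"ax": 0, "ay": 0, "az": 0, "dx": 0, "dy": 0, "dz": -0.01, "hand": 1}, {"ax": 0, "ay": -0.05, "az": 0, "dx": 0.01, "dy": 0, "dz": -0.03, "hand": 1}, {"ax": 0, "ay": -0.09, "az": 0, "dx": 0.019, "dy": 0, "dz": -0.041, "hand": 1}, {"ax": 0, "ay": -0.09, "az": 0, "dx": 0.019, "dy": 0, "dz": -0.041, "hand": 1}, {"ax": 0, "ay": -0.09, "az": 0, "dx": 0.019, "dy": 0, "dz": -0.041, "hand": 1}]}}

```text
t: 15.4
eef_pos: [0.5122, 0.306, 0.1142]
ee_rot: [-3.141, 0.451, 1.309]
ft_force: [-1.1, 1.1, -0.3]
finger_gap: 0.0003
finger_force: 0.0
```

```bash
python3 -c "
from h import *
tip(); track()
R=[]
for n,(a,b,c,d) in(('top',(212,232,280,297)),('side',(230,250,328,350))):
    i=np.mean([cam(n)['frame'].astype(float) for _ in range(6)],0); np.save('pics/%s7.npy'%n,i)
    R.append(cv2.resize(i[a:b,c:d].clip(0,255).astype(np.uint8),None,fx=20,fy=20,interpolation=cv2.INTER_CUBIC))
cv2.imwrite('pics/m7.png',np.hstack(R))
a=np.load('pics/top7.npy').mean(2)
for r in range(215,229): print(r,a[r,284:294].astype(int))
s=np.load('pics/side7.npy').mean(2)
for r in range(234,246): print(r,s[r,333:349].astype(int))
"
```

```text
t 15.4 tip rel wheel_top in stand axes (mm) [ 0.2 42.6 28.2] rot [-3.141  0.451  1.309] F [-1.1  1.1 -0.3]
px shift [ 9.5  -7.25] score 0.88 pad closed mm 29.2
215 [60 57 49 42 41 58 55 49 72 90]
216 [ 90  68  62  63  76 139 133  86  66  71]
217 [112  92  76  72 108 211 208 134  75  66]
218 [118 114 111  96 137 221 199 115  71  65]
219 [117 116 117 127 203 235 188  98  75  70]
220 [117 117 117 138 225 230 173 118 106  85]
221 [119 117 118 139 217 212 156 118  93  72]
222 [118 119 121 136 155 141 123 114  89  70]
223 [131 120 129 204 215 163 120 114  89  69]
224 [195 145 143 226 228 166 109  88  73  69]
225 [215 171 150 223 219 148  85  67  69  78]
226 [208 181 172 226 204 124  77  73  95 122]
227 [129 139 210 236 193 101  72  92 134 191]
228 [100 127 225 230 169  92  69 109 193 219]
234 [ 25 171 255 255 255 252 233 221 176 135 103  76  81  82  74 131]
235 [ 23 194 255 255 255 255 253 223 103  73  70  78  78 109 133 148]
236 [ 24 157 235 250 255 255 255 255 159 152  90  61  98 150 170 164]
237 [ 27 128 251 254 238 245 255 255 254 255 255 227 157 154 157 159]
238 [ 33  82 232 250 250 253 238 217 253 255 255 255 255 236 171 155]
239 [ 36  69 115 128 214 243 247 241 223 243 255 255 255 255 246 154]
240 [ 40  58  78  79  68  87 195 227 229 241 239 243 255 255 242 158]
241 [ 40  53  79  90  84  75  95 172 235 243 241 241 245 233 163 147]
242 [ 37  58  84  91  90  82 104 165 230 243 241 242 247 235 154 156]
243 [ 46  72  91  91  88  84  73 147 233 245 241 242 247 232 177 236]
244 [ 67  89  92  88  87  85  74 149 237 247 243 243 246 230 213 255]
245 [ 86  92  89  87  85 116 109 116 201 238 244 245 248 231 212 254]
```

View pics/m7.png

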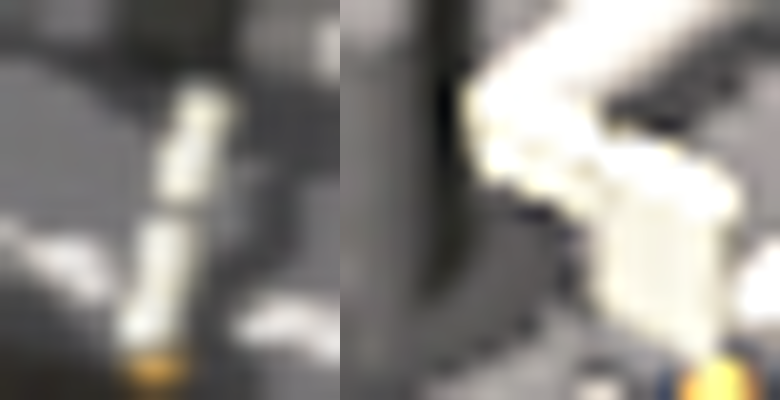

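The last picture shows the finger (205,110)–(185,190) and the blade (170,220)–(150,340) practically in one line in the top view, and end to end in the side view. Sub-pixel edges suggest about 0.4 mm left, so I'll do one last small nudge.

>>> {"api": "arm_command", "payload": {"series": [{"ax": 0, "ay": 0, "az": 0, "dx": -0.012, "dy": 0, "dz": 0.018, "hand": 1}, {"ax": 0, "ay": 0, "az": 0, "dx": -0.012, "dy": 0, "dz": 0.03, "hand": 1}, {"ax": 0, "ay": 0, "az": 0, "dx": -0.012, "dy": 0, "dz": 0.036, "hand": 1}, {"ax": 0, "ay": 0, "az": 0, "dx": -0.012, "dy": 0, "dz": 0.036, "hand": 1}, {"ax": 0, "ay": 0, "az": 0, "dx": -0.012, "dy": 0, "dz": 0.036, "hand": 1}]}}

```text
t: 16.55
eef_pos: [0.5055, 0.2803, 0.0881]
ee_rot: [3.141, 0.45, 1.308]
ft_force: [0.8, 0.2, 0.2]
finger_gap: -0.0001
finger_force: 0.0
```

```bash
python3 -c "
from h import *
tip()"
```

```text
t 16.55 tip rel wheel_top in stand axes (mm) [ 0.3 16.1  2.1] rot [3.141 0.45  1.308] F [0.8 0.2 0.2]
```

>>> {"api": "arm_command", "payload": {"series": [{"ax": 0, "ay": 0, "az": 0, "dx": 0, "dy": 0, "dz": 0.004, "hand": 1}, {"ax": 0, "ay": 0, "az": 0, "dx": 0, "dy": 0, "dz": 0.0054, "hand": 1}, {"ax": 0, "ay": 0, "az": 0, "dx": 0, "dy": 0, "dz": 0.006, "hand": 1}, {"ax": 0, "ay": 0, "az": 0, "dx": 0, "dy": 0, "dz": 0.006, "hand": 1}]}}

```text
t: 16.95
eef_pos: [0.5051, 0.2782, 0.0831]
ee_rot: [3.14, 0.448, 1.308]
ft_force: [0.7, 4.0, 8.3]
finger_gap: -0.0003
finger_force: 4.4
```

>>> {"api": "arm_command", "payload": {"series": [{"ax": 0, "ay": 0.02, "az": 0, "dx": -0.0007, "dy": 0, "dz": 0.0001, "hand": 1}, {"ax": 0, "ay": 0.04, "az": 0, "dx": -0.0014, "dy": 0, "dz": 0.0002, "hand": 1}, {"ax": 0, "ay": 0.04, "az": 0, "dx": -0.0014, "dy": 0, "dz": 0.0002, "hand": 1}]}}

```text
t: 17.25
eef_pos: [0.5048, 0.2767, 0.0837]
ee_rot: [3.14, 0.407, 1.307]
ft_force: [1.1, 4.2, 7.3]
finger_gap: 0.0
finger_force: 3.7
```

>>> {"api": "arm_command", "payload": {"series": [{"ax": 0, "ay": 0, "az": 0, "dx": 0, "dy": 0, "dz": -0.01, "hand": 1}, {"ax": 0, "ay": 0, "az": 0, "dx": 0.01, "dy": 0, "dz": -0.03, "hand": 1}, {"ax": 0, "ay": 0, "az": 0, "dx": 0.017, "dy": 0, "dz": -0.041, "hand": 1}, {"ax": 0, "ay": 0, "az": 0, "dx": 0.017, "dy": 0, "dz": -0.041, "hand": 1}, {"ax": 0, "ay": 0, "az": 0, "dx": 0.017, "dy": 0, "dz": -0.041, "hand": 1}]}}

```text
t: 17.75
eef_pos: [0.5126, 0.307, 0.1132]
ee_rot: [-3.141, 0.411, 1.308]
ft_force: [0.9, 0.0, -0.3]
finger_gap: 0.0004
finger_force: 0.0
```

```bash
python3 -c "
from h import *
tip(); track()
a=np.mean([cam('top')['frame'].astype(float) for _ in range(4)],0).mean(2)
for r in range(216,229): print(r,a[r,284:294].astype(int))
"
```

```text
t 17.75 tip rel wheel_top in stand axes (mm) [ 0.2 43.7 27.2] rot [-3.141  0.411  1.308] F [ 0.9  0.  -0.3]
px shift [ 9.75 -7.5 ] score 0.88 pad closed mm 30.06
216 [ 91  72  65  61  66 110 125  93  66  69]
217 [115 110  90  72 104 215 220 151  81  67]
218 [117 118 112  94 118 219 214 138  78  68]
219 [117 116 116 118 156 223 199 118  79  68]
220 [116 117 116 130 203 235 198 126 109  87]
221 [117 118 118 137 219 227 173 123 110  88]
222 [119 118 119 135 160 157 133 116  93  73]
223 [131 122 130 204 216 166 122 116  91  71]
224 [196 145 143 226 228 166 110 103  85  70]
225 [207 165 150 223 219 149  85  73  73  75]
226 [138 140 167 226 205 124  77  74  95 122]
227 [ 77 106 203 235 193 101  72  92 136 191]
228 [ 67 106 223 229 167  93  71 106 193 219]
```

The finger moved on about 0.4 mm and is aligned within measuring error. I'll raise the hand clear and hand in.

>>> {"api": "arm_command", "payload": {"series": [{"ax": 0, "ay": 0, "az": 0, "dx": 0, "dy": 0, "dz": -0.03, "hand": 1}, {"ax": 0, "ay": 0, "az": 0, "dx": 0, "dy": 0, "dz": -0.06, "hand": 1}, {"ax": 0, "ay": 0, "az": 0, "dx": 0, "dy": 0, "dz": -0.06, "hand": 1}, {"ax": 0, "ay": 0, "az": 0, "dx": 0, "dy": 0, "dz": -0.06, "hand": 1}, {"ax": 0, "ay": 0, "az": 0, "dx": 0, "dy": 0, "dz": -0.06, "hand": 1}]}}

```text
t: 18.5
eef_pos: [0.5186, 0.3295, 0.1678]
ee_rot: [-3.141, 0.411, 1.308]
ft_force: [-0.5, 0.6, -0.1]
finger_gap: 0.0002
finger_force: 0.0
```

```bash
python3 -c "
from h import *
tip(); track(); print(bot.hand_in())"
```

```text
t 18.5 tip rel wheel_top in stand axes (mm) [ 0.2 67.  81.8] rot [-3.141  0.411  1.308] F [-0.5  0.6 -0.1]
px shift [ 9.75 -7.5 ] score 0.88 pad closed mm 30.06
the job is handed in; nothing more can be done
None
```

I closed the pad about 30 mm using only the wheel, until the index finger lined up with the gauge mark to within about 0.5 mm by camera; the hand was clear when I handed in at about 18.5 s, and no verdict was shown.

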